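# Put the gap gauge away and hold the instrument cover's hinge knuckles in line

### The job

The spectrometer's light cover is going back on its hinge. Lift the orange-headed gap gauge out of the hinge and slide its blade fully home into the slot of the blue holder, and let go of it; then take the black cover by its red handle, bring its knuckle into the gap between the two knuckles of the grey jamb block so that all three holes line up for the pin, with the cover level and sticking out away from the block, and finish while still holding it there in the air, still and without forcing it against the block. Leave the pin and everything else on the bench where they are.

Things in the scene. Friction and masses are not known exactly. Their poses are not given: they have to be found in the camera images.
- jamb: Grey jamb block fixed to the bench. Origin on the bench below the hinge axis; x from the axis into the block, y along the axis, z up. Block: x 15 to 75, y -60 to 60 mm, 78 mm high. In front of it two steel knuckles, tubes along y, 22 mm outside, 12 mm hole, at y -45 to -17 and 17 to 45 mm, axis 75 mm up. The 34 mm gap between them is open above, below and in front.
- jamb_axis (a point): Middle of the gap between the jamb's knuckles, on their axis, 75 mm above the bench; axes as jamb. The cover's knuckle centre belongs here: the cover then lies on the -x side, axes parallel to the jamb's, its origin at x -77, y 0, z 64 mm in the jamb's frame. A steel foot plate 6 mm high spans x 15 to 95, y -75 to 75 mm.
- cover: Loose black cover, 0.14 to 0.28 kg, level on four 8 mm feet. Origin: under the panel's centre at the feet's underside; x to the knuckle edge, y along its hinge axis, z up. Panel x -55 to 55, y -60 to 60, z 8 to 13 mm, red stripe on the edge away from the knuckle. Red bar handle on its centre, 12 mm thick (x), 60 long (y), z 13 to 45 mm: grip across the 12 mm.
- cover_knuckle (a point): Centre of the cover's steel knuckle, at x 77, y 0, z 11 mm in the cover's frame; a tube along y, 22 mm outside, 12 mm hole, 28 mm long, on a 26 mm wide strap; axes as cover.
- gauge: Loose flat gauge, 0.08 kg. Origin: middle of the underside (shoulder) of its head; x across its thickness, y across its width, z up. Orange head 12 (x) by 44 mm (y), z 0 to 26 mm: grip across the 12 mm. Steel blade 5 by 30 mm, z 0 to -45 mm. It starts hanging in the jamb's gap, head on the two fixed knuckles, shoulder 86 mm up, axes along the jamb's. Same either way round.
- holder: Blue block fixed to the bench, 60 (x) by 80 mm (y), 55 mm high, on a 4 mm foot plate 80 by 100 mm. Origin: centre of its underside. Slot in its top, outlined white: 10 mm wide (x), 36 long (y), 50 deep. The gauge goes in blade down, its y along the holder's y; fully home, its shoulder rests on the block's top.
- slot_mouth (a point): Centre of the slot's mouth, on the holder's top, 55 mm above the bench; axes as holder.
- hinge_pin: Bystander: steel hinge pin 5 mm thick, 94 mm long, lying in a 20 mm high aluminium tray near the robot (a colleague will fit it later). Origin on its underside, middle.
- beaker: Bystander: glass beaker 70 mm wide, 90 mm high, origin under its centre.
- reagent: Bystander: amber bottle 70 mm wide, 140 mm high, origin under its centre.
- mug: Bystander: blue mug 80 mm wide, 90 mm high, origin under its centre.
- jar: Bystander: white jar with a red lid, 60 mm wide, 70 mm high, origin under its centre.
- screwdriver: Bystander: screwdriver lying at the back of the bench, origin under its middle.
There are look-alikes about, which are no part of the job. Leave any green look-alike of the holder alone.

How it is judged:
On the way, in this order (a step that is already met when the one before it is completed fails the run):
1. the gauge is fully home in the holder's slot and let go (z of gauge in the frame of slot_mouth between -0.003 and 0.003 m and horizontal distance between gauge and slot_mouth below 0.006 m and angle between gauge's own z axis and vertical below 0.1 rad and contact force between the fingers and gauge below 0.1 N), for 0.2 s.
2. the cover is held with its knuckle in line between the jamb's knuckles (x of cover_knuckle in the frame of jamb_axis between -0.0035 and 0.0035 m and z of cover_knuckle in the frame of jamb_axis between -0.0035 and 0.0035 m and y of cover_knuckle in the frame of jamb_axis between -0.004 and 0.004 m and angle between the y axis of cover and the y axis of jamb, either way round below 0.07 rad and angle between cover's own z axis and vertical below 0.12 rad and x of cover in the frame of jamb_axis below -0.05 m and contact force between the fingers and cover above 2 N and contact force between cover and jamb below 6 N), for 0.3 s.
At the end, for the whole second after the job is handed in: Gauge home in the slot: shoulder within 3 mm of the top, 6 mm of centre, upright, untouched. Cover gripped (over 2 N) and still; knuckle within 3.5 mm across and 4 mm along the hinge axis, axes parallel within 0.07 rad, level within 0.12 rad, away from the block, pressing it under 6 N (all of step 1 and all of step 2 and linear speed of cover below 0.02 m/s and height (world z) of cover_knuckle above 0.06 m); the arm keeps its last pose, push and grip.
It fails at once if the cover is forced against the jamb block (over 30 N) (contact force between cover and jamb above 30 N).
It fails at once if a bystander is moved more than 30 mm (distance of any of hinge_pin, beaker, reagent, mug, jar, screwdriver from where it was at the start of the episode above 0.03 m).
It also fails if it takes over 58 s, if anything falls off the work surface, if the arm or the gripper's body presses on something with over 40 N, if the wrist force passes 120 N, or if a joint passes its speed limit or range.

### The arm

A 6-joint arm with a two-finger parallel gripper is mounted at the origin on the work surface. World frame = base frame: x ahead of the robot, y to its left, z up, the work surface at z = 0. Lengths are in m, angles in rad, forces in N, time in s.
With the tool pointing down it reaches from about 0.3 to 0.875 m from the base axis. Payload 4.2 kg.
Tool frame: the origin (TCP) lies midway between the tips of the shut fingers; the grasp point (between the pads) lies 19 mm behind it; z points along the fingers, y is the line along which they close (so a half turn about z gives the same grasp; the last joint's range is limited). The gripper opens to 85 mm and grips with 20 to 120 N. Pads are 22 mm wide; open, the fingers measure 114 mm over their backs; the gripper's body (76 mm by 85 mm) begins 54 mm behind the grasp point. The pads swing forward as they close: fully open they stand 13 mm farther back than shut.
Start: joints at [-1.126, 0.32, 1.565, -0, 1.257, -0.02], TCP at [0.258, -0.514, 0.231] pointing down, gripper open.
Joint ranges: [-3.11, 3.11], [-0.84, 2.01], [0.21, 2.61], [-1.34, 4.49], [0.05, 2.63], [-2.56, 2.56]. Speed limits (rad/s): [2.57, 2.57, 3.14, 3.14, 3.14, 3.14].

### API

Orientations are given as a 3x3 rotation matrix whose columns are the frame's x, y, z axes.
In Python, from bench import arm gives the robot as it stands. The module is installed in compiled form; this text tells all that it offers.
- The arm moves only by the tool carry_out, never from a script. Its argument "deltas" is text: rows parted by semicolons, each of 7 numbers parted by spaces: the shift along the tool's x, y, z in normalised numbers (1 is 75 cm), then the turn, a rotation vector about the tool's x, y, z in parts of the range, where 1.0 means 120 degrees, then the finger opening in cm, from 0 to 8.54. In form: x y z rx ry rz fingers; .... A call has 1 to 20 rows; each row is the pose to reach, as a shift and turn from the pose commanded when the call began, along the tool's axes at that moment; what a row does not reach only later rows make up. A row lasts 1/10 s, in which the tool goes at most 50 mm and 8.59 degrees, less where a joint would pass 70% of its speed; a pose out of reach is approached as far as the arm can. A call with a gripper value outside its range is refused whole. The fingers move at their own pace and stop on an object; "force" is the grip in N (left out, the last holds). Time passes only in rows, so rows that repeat a pose let the fingers close. It gives the time, the measured TCP pose, the force, the opening and the grip force at its end, in the units of the state.
- arm.get_state(): the state, without advancing time (a new reading comes with each control period).
- arm.grab_frame(name): name is "scene" or "side" or "wrist"; returns a dict with "color" (480x640x3 uint8, blue, green, red), "vertical_fov" (degrees; the focal length in pixels is half the picture's height over the tangent of half this angle, whatever the lens; pixels are square), "cx", "cy" (the principal point, pixels), "camera_from_world" (4x4, takes a point from world to camera coordinates); the wrist camera has in their place "T_tool_cam" (4x4, takes a point from camera to tool coordinates, whose origin is the TCP and whose axes are the flange's). Camera axes: x right, y down, z forward; pixel columns grow to the right and rows downward; lengths in m; the calibration is good to about 2 mm. A picture is of the moment at which its call begins: read the wrist's pose just before it. There is no depth.
- arm.sign_off(): hands the job in; it is judged then, once.
The state is a dict: "t": time; "q": joint angles; "joint_vel": joint speeds; "tau": joint torques, N m; "tcp_pos": TCP position; "tool_rot": TCP orientation; "contact_force": force on the tool from outside, world axes, zero at the start; "torque": the same for the moment, N m; "opening": finger opening in m; "finger_force": force on a finger pad.
Only numpy, scipy, OpenCV 4.12 (cv2) and the standard library are available. Lean on these libraries where they do the work, as an engineer would, in place of code of your own. Each camera call takes 0.05 s, during which the arm holds its last target. There are 200 camera calls.

## Working session

There is one attempt and no reset: what is moved stays moved. The work goes in short steps, Python scripts to look and compute and a tool call to move; the robot and the scene stay as the last step left them, time stands still between calls to the robot, and variables do not carry over. Pictures are saved under pics/ and viewed, at most 10 in all, crops included, and the job is handed in when it is done.

Besides the shell and the picture viewer there is one more tool, called after "Emit:" as name(argument=value, ...) on one line, values as JSON. carry_out: Moves the arm, as the interface text tells. Its arguments: {"type":"object","properties":{"deltas":{"type":"string"},"force":{"type":"number"}},"required":["deltas"]}

```bash
mkdir -p pics
python3 - <<'E'
from bench import arm
import cv2,pickle
s=arm.get_state();print(s['tcp_pos'],s['tool_rot'],s['opening'])
d={}
for n in("scene","side","wrist"):
    f=arm.grab_frame(n);d[n]=f
    cv2.imwrite(f"pics/{n}0.png",f['color']);print(n,{k:v for k,v in f.items() if k!='color'})
pickle.dump((s,d),open('f0.pkl','wb'))
E
```

```text
[ 0.25753652 -0.51356401  0.23047566] [[ 8.93900961e-01  4.48263881e-01 -7.51951000e-04]
 [ 4.48264510e-01 -8.93899537e-01  1.59600932e-03]
 [ 4.32646821e-05 -1.76374721e-03 -9.99998444e-01]] 0.08540427568407807
scene {'vertical_fov': 54.84177922063697, 'cx': 308.75115554126654, 'cy': 240.94959670708192, 'camera_from_world': array([[ 0.39919967,  0.91680678, -0.01024457, -0.23902496],
       [ 0.72811414, -0.32378937, -0.60416077, -0.39146232],
       [-0.55721578,  0.23372157, -0.79679659,  1.63913445],
       [ 0.        ,  0.        ,  0.        ,  1.        ]])}
side {'vertical_fov': 52.66993462855956, 'cx': 331.29054702605725, 'cy': 245.71538504086124, 'camera_from_world': array([[ 0.81078245, -0.58495594, -0.02140944, -0.47823594],
       [-0.3862105 , -0.50710923, -0.77050742,  0.30439128],
       [ 0.43985597,  0.63298244, -0.63707139,  1.36966296],
       [ 0.        ,  0.        ,  0.        ,  1.        ]])}
wrist {'vertical_fov': 67.38409736230243, 'cx': 321.5242811739211, 'cy': 245.08449790466028, 'T_tool_cam': array([[-3.40723629e-04, -9.46623368e-01, -3.22341562e-01,
         8.34557306e-02],
       [ 9.99999891e-01, -4.25338310e-04,  1.92068286e-04,
         3.38106950e-04],
       [-3.18920543e-04, -3.22341462e-01,  9.46623410e-01,
        -1.42280114e-01],
       [ 0.00000000e+00,  0.00000000e+00,  0.00000000e+00,
         1.00000000e+00]])}
```

View pics/scene0.png

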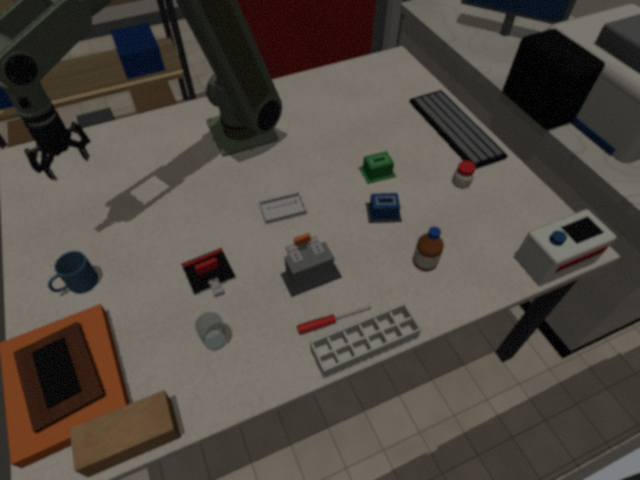

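View pics/side0.png

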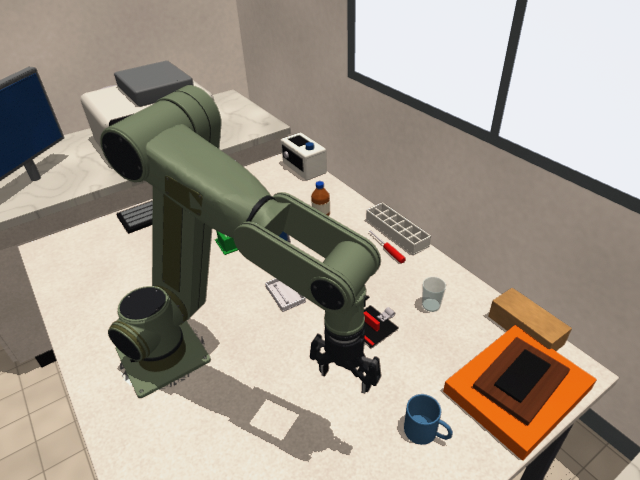

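The scene view shows the jamb at about (308,262) with the orange gauge head at (303,240). The blue holder is at (384,207), the green look-alike at (378,166), the cover at (208,270) with its knuckle at (217,287), and the pin tray at (283,208). The side view is partly blocked by the arm. I'll enlarge the scene view.

```bash
cat > h.py <<'E'
import numpy as np,pickle,cv2
def ray(f,uv,s=None):
    fl=240/np.tan(np.radians(f['vertical_fov']/2))
    d=np.array([(uv[0]-f['cx'])/fl,(uv[1]-f['cy'])/fl,1.])
    if 'camera_from_world' in f: T=np.linalg.inv(f['camera_from_world'])
    else:
        W=np.eye(4);W[:3,:3]=s['tool_rot'];W[:3,3]=s['tcp_pos'];T=W@f['T_tool_cam']
    return T[:3,3],T[:3,:3]@d
def hit(f,uv,z,s=None):
    o,d=ray(f,uv,s);return o+d*(z-o[2])/d[2]
def proj(f,P,s=None):
    fl=240/np.tan(np.radians(f['vertical_fov']/2))
    if 'camera_from_world' in f: C=f['camera_from_world']
    else:
        W=np.eye(4);W[:3,:3]=s['tool_rot'];W[:3,3]=s['tcp_pos'];C=np.linalg.inv(W@f['T_tool_cam'])
    p=np.atleast_2d(P)@C[:3,:3].T+C[:3,3];return np.c_[f['cx']+fl*p[:,0]/p[:,2],f['cy']+fl*p[:,1]/p[:,2]]
E
python3 - <<'E'
from h import *
s,d=pickle.load(open('f0.pkl','rb'));im=d['scene']['color'][180:360,170:410]
cv2.imwrite('pics/c1.png',np.clip(cv2.resize(im,None,fx=3.3,fy=3.3,interpolation=cv2.INTER_CUBIC)*1.6,0,255))
f=d['scene']
for n,uv,z in [('gauge',(303,240),.11),('holder',(384,200),.055),('handle',(206,265),.045),('knuckle',(217,287),.011),('jar',(464,166),.07),('reag',(430,240),.1),('beaker',(212,332),.045)]:print(n,hit(f,uv,z).round(3))
E
```

```text
gauge [ 0.616 -0.022  0.11 ]
holder [0.537 0.268 0.055]
handle [ 0.541 -0.274  0.045]
knuckle [ 0.597 -0.266  0.011]
jar [0.525 0.552 0.07 ]
reag [0.744 0.284 0.1  ]
beaker [ 0.737 -0.315  0.045][ WARN:0@0.088] global loadsave.cpp:1063 imwrite_ Unsupported depth image for selected encoder is fallbacked to CV_8U.
```

View pics/c1.png

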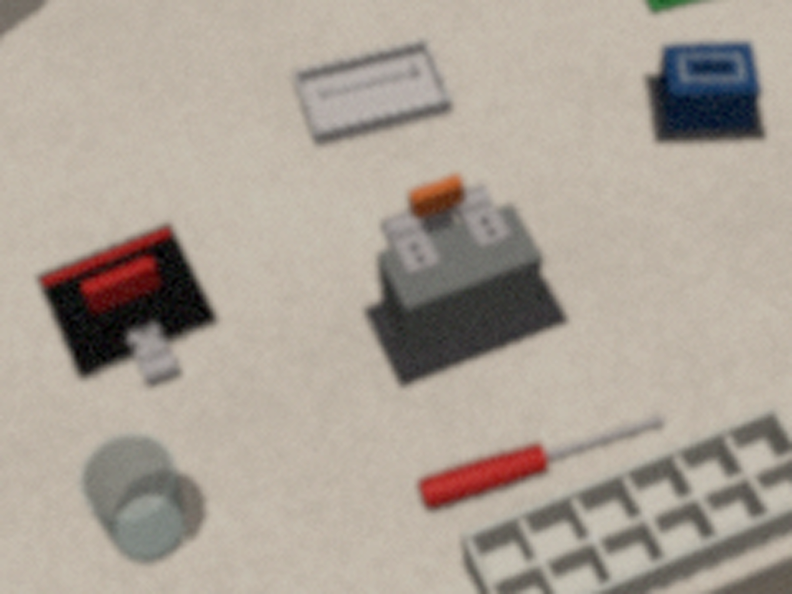

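The crop shows these pixels:
- **Jamb:** far top edge from (408,306) to (541,262), with the knuckles on the robot side.
- **Cover:** panel corners at (40,278), (170,228), (215,322) and (82,376), with the knuckle pointing away from the robot.
- **Holder:** slot outline from (678,52) to (745,82).

Run:
```python
from h import *
s,d=pickle.load(open('f0.pkl','rb'));f=d['scene']
H=lambda u,v,z:hit(f,(170+u/3.3,180+v/3.3),z)
def yaw(a,b):
    e=b-a;return np.degrees(np.arctan2(e[1],e[0])).round(1),np.linalg.norm(e).round(3),((a+b)/2).round(3)
print('jamb y edge',yaw(H(408,306,.078),H(541,262,.078)))
print('foot edge',yaw(H(403,383,.006),H(567,320,.006)))
c=[H(40,278,.013),H(170,228,.013),H(215,322,.013),H(82,376,.013)]
print('cover',yaw(c[0],c[1]),yaw(c[3],c[2]),yaw(c[0],c[3]),np.mean(c,0))
h=[H(664,45,.055),H(752,43,.055),H(758,93,.055),H(668,97,.055)]
print('holder',[yaw(h[i],h[(i+1)%4]) for i in range(4)],np.mean(h,0))
```

```text
jamb y edge (np.float64(87.8), np.float64(0.112), array([ 0.682, -0.021,  0.078]))
foot edge (np.float64(90.2), np.float64(0.146), array([ 0.701, -0.019,  0.006]))
cover (np.float64(92.8), np.float64(0.115), array([ 0.486, -0.276,  0.013])) (np.float64(92.9), np.float64(0.113), array([ 0.593, -0.27 ,  0.013])) (np.float64(3.9), np.float64(0.107), array([ 0.542, -0.33 ,  0.013])) [ 0.53911709 -0.27283347  0.013     ]
holder [(np.float64(67.7), np.float64(0.079), array([0.515, 0.283, 0.055])), (np.float64(-25.1), np.float64(0.06), array([0.557, 0.307, 0.055])), (np.float64(-110.7), np.float64(0.079), array([0.57 , 0.257, 0.055])), (np.float64(155.0), np.float64(0.062), array([0.528, 0.233, 0.055]))] [0.54229838 0.26998433 0.055     ]
```

The manual's scale: shifts go in shares of 75 cm and turns go in shares of 120 degrees. Converting my numbers, 37.1 cm / 75 = 0.4947, -8.7 cm / 75 = -0.116, -65 degrees / 120 = -0.5417.

Emit:
carry_out(deltas="0.4947 -0.116 -0.0533 0 0 -0.5417 8.5;0.4947 -0.116 -0.0533 0 0 -0.5417 8.5;0.4947 -0.116 -0.0533 0 0 -0.5417 8.5;0.4947 -0.116 -0.0533 0 0 -0.5417 8.5;0.4947 -0.116 -0.0533 0 0 -0.5417 8.5;0.4947 -0.116 -0.0533 0 0 -0.5417 8.5;0.4947 -0.116 -0.0533 0 0 -0.5417 8.5;0.4947 -0.116 -0.0533 0 0 -0.5417 8.5;0.4947 -0.116 -0.0533 0 0 -0.5417 8.5;0.4947 -0.116 -0.0533 0 0 -0.5417 8.5;0.4947 -0.116 -0.0533 0 0 -0.5417 8.5")

```text
t: 1.25
tcp_pos: [0.5495, -0.2705, 0.2709]
tool_rot: [[-0.027, 1.0, -0.001], [1.0, 0.027, 0.0], [0.0, -0.001, -1.0]]
contact_force: [-0.2, -0.3, 0.7]
opening: 0.085
finger_force: 0.0
```

```bash
cat > grab.py <<'E'
import sys
from h import *
from bench import arm
n=sys.argv[1]
s=arm.get_state();f=arm.grab_frame('wrist');pickle.dump((s,f),open(n+'.pkl','wb'));cv2.imwrite(f'pics/{n}.png',f['color']);print(s['tcp_pos'],s['joint_vel'].round(3) if hasattr(s['joint_vel'],'round') else s['joint_vel'])
E
python3 grab.py wcover
```

```text
[ 0.54945505 -0.27049429  0.27092964] [-0.014 -0.005  0.001  0.002 -0.002  0.   ]
```

View pics/wcover.png

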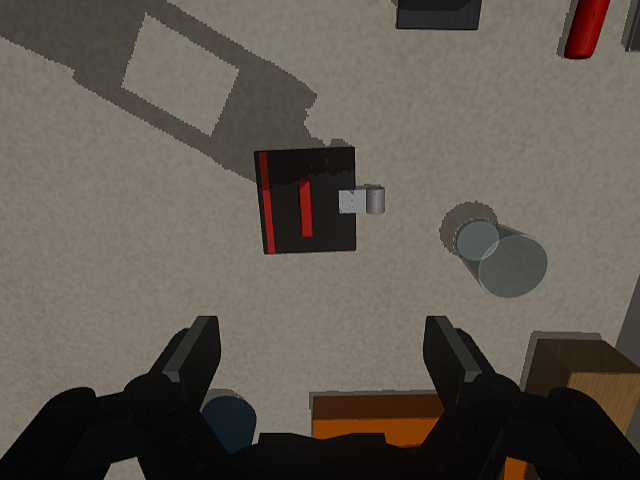

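Scaled: 25 cm / 75 = 0.3333, 7 cm / 75 = 0.0933, 1.5 degrees / 120 = 0.0125.

Emit:
carry_out(deltas="0.3333 0.0933 -0.0267 0 0 0.0125 8.5;0.3333 0.0933 -0.0267 0 0 0.0125 8.5;0.3333 0.0933 -0.0267 0 0 0.0125 8.5;0.3333 0.0933 -0.0267 0 0 0.0125 8.5;0.3333 0.0933 -0.0267 0 0 0.0125 8.5;0.3333 0.0933 -0.0267 0 0 0.0125 8.5;0.3333 0.0933 -0.0267 0 0 0.0125 8.5;0.3333 0.0933 -0.0267 0 0 0.0125 8.5")

```text
t: 2.1
tcp_pos: [0.6127, -0.0198, 0.2912]
tool_rot: [[-0.001, 1.0, -0.001], [1.0, 0.001, -0.001], [-0.001, -0.001, -1.0]]
contact_force: [-0.3, -0.3, 0.6]
opening: 0.085
finger_force: 0.0
```

```bash
python3 grab.py wjamb
```

```text
[ 0.61271665 -0.01981312  0.29115084] [-0.019 -0.001  0.     0.003 -0.001  0.002]
```

View pics/wjamb.png

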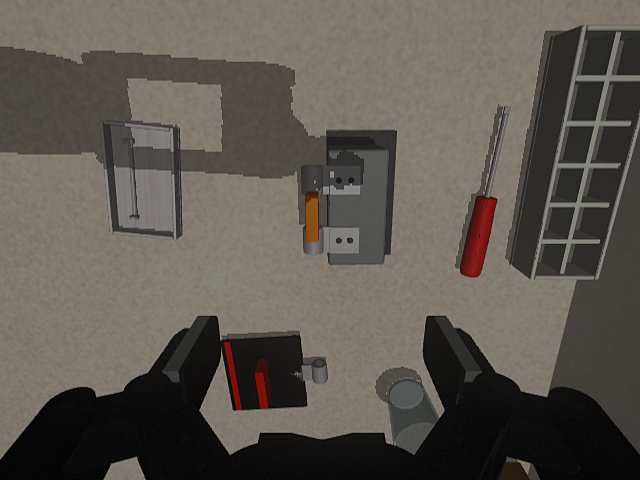

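The cover view shows the handle at (306,207), the knuckle at (375,200) and the panel corners at about (255,150), (354,147), (355,250) and (266,254). In the jamb view the orange head is at (312,216), the knuckles at (312,178) and (313,240), and the block top spans roughly (328,150) to (387,264). Next I'll image the holder.

Scaled: 29 cm / 75 = 0.3867, -7 cm / 75 = -0.0933.

Emit:
carry_out(deltas="0.3867 -0.0933 0 0 0 0 8.5;0.3867 -0.0933 0 0 0 0 8.5;0.3867 -0.0933 0 0 0 0 8.5;0.3867 -0.0933 0 0 0 0 8.5;0.3867 -0.0933 0 0 0 0 8.5;0.3867 -0.0933 0 0 0 0 8.5;0.3867 -0.0933 0 0 0 0 8.5;0.3867 -0.0933 0 0 0 0 8.5")

```text
t: 2.95
tcp_pos: [0.5428, 0.2707, 0.291]
tool_rot: [[-0.002, 1.0, -0.0], [1.0, 0.002, -0.001], [-0.001, -0.0, -1.0]]
contact_force: [-0.3, 0.3, 0.4]
opening: 0.0849
finger_force: 0.0
```

```bash
python3 grab.py wholder
python3 - <<'E'
from h import *
out=np.zeros((600,800,3),np.uint8)
def put(n,x,y,w,h,k,ox,oy):
    s,f=pickle.load(open(n+'.pkl','rb'))
    c=np.clip(cv2.resize(f['color'][y:y+h,x:x+w],None,fx=k,fy=k,interpolation=cv2.INTER_CUBIC).astype(float)*1.5,0,255).astype(np.uint8)
    out[oy:oy+c.shape[0],ox:ox+c.shape[1]]=c
put('wjamb',295,125,100,145,4,0,0)
put('wcover',250,142,140,115,2.8,402,0)
f=pickle.load(open('wholder.pkl','rb'))
p=proj(f[1],[[.542,.27,.055]],f[0])[0];print(p)
x,y=int(p[0])-65,int(p[1])-45;print(x,y)
put('wholder',x,y,130,90,3,402,325)
cv2.imwrite('pics/m1.png',out)
E
```

```text
[0.54279995 0.27072042 0.2910217 ] [-0.034 -0.005  0.005 -0.004  0.001 -0.   ]
[320.2591106  204.67870379]
255 159
```

View pics/m1.png

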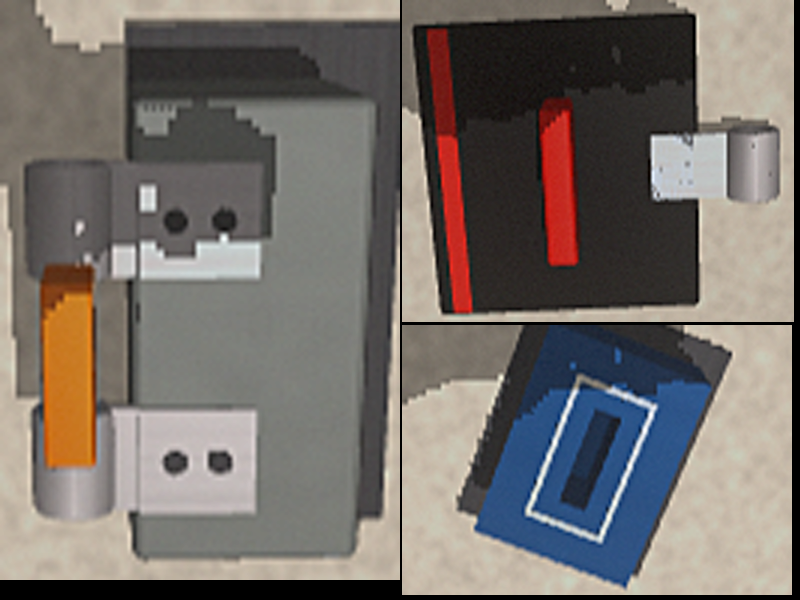

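Reading the montage as panel pixels:
- **Jamb:** block top at (134,100), (375,100), (357,556) and (137,556), and gauge head top at (43,282), (95,282), (96,467) and (45,467).
- **Cover:** panel at (414,28), (694,14), (698,304) and (442,312), and knuckle centre at (753,165).
- **Holder:** outline at (579,377), (656,407), (602,542) and (528,513).

```bash
cat > fit.py <<'E'
from h import *
from scipy.optimize import least_squares
def fit(n,px,L,x0):
    s,f=pickle.load(open(n+'.pkl','rb')) if isinstance(n,str) else n
    L=np.array(L,float);px=np.array(px,float)
    def P(v):
        c,q=np.cos(v[2]),np.sin(v[2]);return np.c_[v[0]+c*L[:,0]-q*L[:,1],v[1]+q*L[:,0]+c*L[:,1],L[:,2]]
    r=least_squares(lambda v:(proj(f,P(v),s)-px).ravel(),x0)
    print(r.x[:2].round(4),'yaw',np.degrees(r.x[2]).round(2),'res px',r.fun.reshape(-1,2).round(1).tolist());return r.x
E
python3 - <<'E'
from fit import *
A=np.array
j=A([[134,100],[375,100],[357,556],[137,556]])/4+[295,125]
g=A([[43,282],[95,282],[96,467],[45,467]])/4+[295,125]
fit('wjamb',j,[[.015,.06,.078],[.075,.06,.078],[.075,-.06,.078],[.015,-.06,.078]],[.6,0,0])
fit('wjamb',g,[[-.006,.022,.112],[.006,.022,.112],[.006,-.022,.112],[-.006,-.022,.112]],[.6,0,0])
c=(A([[414,28],[694,14],[698,304],[442,312]])-[402,0])/2.8+[250,142]
hd=(A([[544,108],[571,106],[577,265],[550,266]])-[402,0])/2.8+[250,142]
a=fit('wcover',c,[[-.055,.06,.013],[.055,.06,.013],[.055,-.06,.013],[-.055,-.06,.013]],[.54,-.27,0])
fit('wcover',hd,[[-.006,.03,.045],[.006,.03,.045],[.006,-.03,.045],[-.006,-.03,.045]],[.54,-.27,0])
s,f=pickle.load(open('wcover.pkl','rb'));print('knuckle',hit(f,(A([753,165])-[402,0])/2.8+[250,142],.018,s))
k=lambda l:(A(l)-[402,325])/3+[255,159]
o=k([[579,377],[656,407],[602,542],[528,513]]);sl=k([[597,410],[620,416],[585,510],[561,501]])
b=k([[710,386],[627,586],[476,530]])
fit('wholder',b,[[.03,.04,.055],[.03,-.04,.055],[-.03,-.04,.055]],[.54,.27,-.4])
s,f=pickle.load(open('wholder.pkl','rb'))
for q in(o,sl):
    w=A([hit(f,p,.055,s) for p in q]);print(w.mean(0),[(np.degrees(np.arctan2(*(w[i]-w[j])[[1,0]])).round(1),np.linalg.norm(w[i]-w[j]).round(4)) for i,j in((0,3),(1,2),(1,0),(2,3))])
E
```

```text
[ 0.6046 -0.0218] yaw 0.79 res px [[-1.1, -0.6], [1.4, -1.5], [0.5, 1.0], [-0.9, 1.7]]
[ 0.6048 -0.0214] yaw -0.0 res px [[-0.2, -0.0], [0.2, -0.0], [0.0, 0.1], [-0.0, 0.0]]
[ 0.5336 -0.2747] yaw 3.95 res px [[-1.1, -1.2], [1.0, -0.6], [0.7, 0.8], [-0.6, 1.6]]
[ 0.5343 -0.2739] yaw 2.96 res px [[-1.1, -0.0], [1.0, 0.4], [0.8, -0.2], [-0.7, -0.3]]
knuckle [ 0.60963542 -0.26875223  0.018     ]
[0.5393 0.271 ] yaw -21.04 res px [[0.6, -0.5], [0.1, 0.3], [-0.7, 0.3]]
[0.53954093 0.27029307 0.055     ] [(np.float64(69.1), np.float64(0.0524)), (np.float64(69.1), np.float64(0.0529)), (np.float64(-21.1), np.float64(0.0289)), (np.float64(-22.1), np.float64(0.029))]
[0.53941174 0.2707679  0.055     ] [(np.float64(68.5), np.float64(0.0354)), (np.float64(70.0), np.float64(0.0363)), (np.float64(-14.6), np.float64(0.0084)), (np.float64(-21.1), np.float64(0.0093))]
```

Emit:
carry_out(deltas="-0.3893 0.0827 0.1067 0 0 0 6;-0.3893 0.0827 0.16 0 0 0 6;-0.3893 0.0827 0.16 0 0 0 6;-0.3893 0.0827 0.16 0 0 0 6;-0.3893 0.0827 0.16 0 0 0 6;-0.3893 0.0827 0.16 0 0 0 6;-0.3893 0.0827 0.16 0 0 0 6;-0.3893 0.0827 0.16 0 0 0 6;-0.3893 0.0827 0.2 0 0 0 6;-0.3893 0.0827 0.24 0 0 0 6;-0.3893 0.0827 0.2707 0 0 0 6;-0.3893 0.0827 0.2707 0 0 0 6;-0.3893 0.0827 0.2707 0 0 0 6")

```text
t: 4.3
tcp_pos: [0.6055, -0.0206, 0.0892]
tool_rot: [[-0.001, 1.0, 0.001], [1.0, 0.001, -0.0], [-0.0, 0.001, -1.0]]
contact_force: [0.8, 0.2, 1.3]
opening: 0.06
finger_force: 0.0
```

Emit:
carry_out(deltas="0 0 0 0 0 0 0.6;0 0 0 0 0 0 0.6;0 0 0 0 0 0 0.6;0 0 0 0 0 0 0.6;0 0 0 0 0 0 0.6;0 0 0 0 0 0 0.6;0 0 0 0 0 0 0.6;0 0 0 0 0 0 0.6", force=40)

```text
t: 5.1
tcp_pos: [0.6057, -0.0201, 0.0894]
tool_rot: [[-0.002, 1.0, 0.001], [1.0, 0.002, -0.0], [-0.0, 0.001, -1.0]]
contact_force: [-2.0, 1.3, 6.3]
opening: 0.0112
finger_force: 42.3
```

Scaled: 29.2 cm / 75 = 0.3893, -6.5 cm / 75 = -0.0867, 21.2 degrees / 120 = 0.1767.

Emit:
carry_out(deltas="0 0 -0.0533 0 0 0 0.6;0 0 -0.1067 0 0 0 0.6;0.0667 -0.016 -0.1067 0 0 0.0333 0.6;0.3893 -0.0867 -0.1067 0 0 0.1767 0.6;0.3893 -0.0867 -0.1067 0 0 0.1767 0.6;0.3893 -0.0867 -0.1067 0 0 0.1767 0.6;0.3893 -0.0867 -0.1067 0 0 0.1767 0.6;0.3893 -0.0867 -0.1067 0 0 0.1767 0.6;0.3893 -0.0867 -0.1067 0 0 0.1767 0.6;0.3893 -0.0867 -0.0667 0 0 0.1767 0.6;0.3893 -0.0867 -0.0373 0 0 0.1767 0.6;0.3893 -0.0867 -0.0373 0 0 0.1767 0.6;0.3893 -0.0867 -0.0373 0 0 0.1767 0.6;0.3893 -0.0867 -0.0373 0 0 0.1767 0.6")

```text
t: 6.5
tcp_pos: [0.5406, 0.2717, 0.1176]
tool_rot: [[0.36, 0.933, 0.002], [0.933, -0.36, 0.001], [0.002, 0.002, -1.0]]
contact_force: [0.5, -0.2, -0.7]
opening: 0.011
finger_force: 41.3
```

```bash
python3 grab.py w2
python3 - <<'E'
from h import *
s,f=pickle.load(open('w2.pkl','rb'))
im=f['color'][170:370,200:440]
cv2.imwrite('pics/w2c.png',cv2.convertScaleAbs(cv2.resize(im,None,fx=3,fy=3,interpolation=cv2.INTER_CUBIC),alpha=1.8))
E
```

```text
[0.54063085 0.27173603 0.11763255] [ 0.002 -0.006 -0.005  0.001 -0.001 -0.002]
```

View pics/w2c.png

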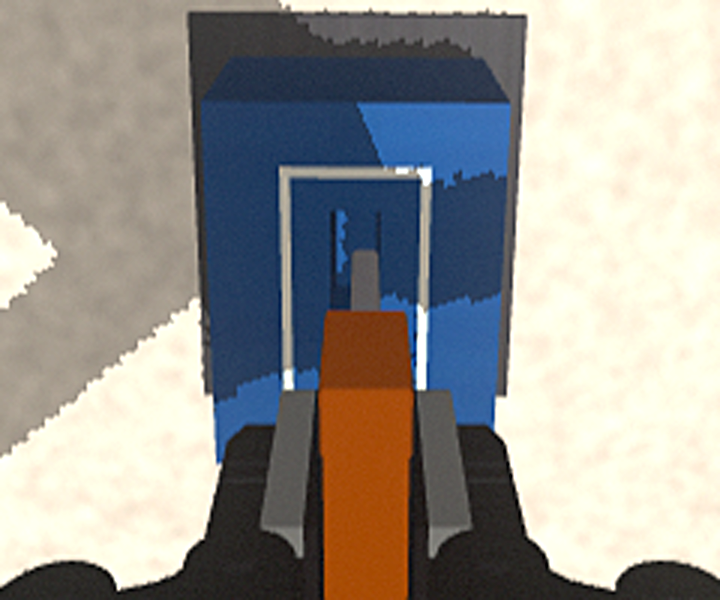

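The crop shows the slot centred at column 356 (edges 331 and 381, far end at row 210), while the blade is centred at column 365 with its far bottom edge at row 250. The blade therefore sits about 1.7 mm off along the closing axis, so I'll work out the shift.

Run:
```python
from h import *
s,f=pickle.load(open('w2.pkl','rb'));R=s['tool_rot'];t=s['tcp_pos']
k=lambda u,v:(200+u/3,170+v/3)
loc=lambda w:((w-t)@R*1000).round(2)
h0=np.array([.5394,.2706,.055]);print('old holder in tool',loc(h0))
for n,p,z in[('outl L',(286,174),.055),('outl R',(427,174),.055),('slotL',(331,210),.055),('slotR',(381,210),.055),('blade bottom far',(365.5,250),t[2]-.0034-.045),('headtop far',(365.5,391),t[2]-.0034+.026),('head bottom far',(366,311),t[2]-.0034)]:
    print(n,loc(hit(f,k(*p),z,s)))
```

```text
old holder in tool [-1.61 -0.85 62.63]
outl L [ 23.99 -14.98  62.65]
outl R [23.96 12.84 62.7 ]
slotL [16.52 -6.18 62.65]
slotR [16.51  3.8  62.67]
blade bottom far [13.23  0.69 48.42]
headtop far [ 20.71   0.59 -22.56]
head bottom far [20.21  0.7   3.44]
```

Scaled: 5.8 cm / 75 = 0.0773, 3.8 cm / 75 = 0.0507.

Emit:
carry_out(deltas="0.0003 -0.0024 0.0067 0 0 0 0.6;0.0003 -0.0024 0.016 0 0 0 0.6;0.0003 -0.0024 0.032 0 0 0 0.6;0.0003 -0.0024 0.0507 0 0 0 0.6;0.0003 -0.0024 0.0667 0 0 0 0.6;0.0003 -0.0024 0.0773 0 0 0 0.6;0.0003 -0.0024 0.0773 0 0 0 0.6;0.0003 -0.0024 0.0773 0 0 0 0.6")

```text
t: 7.35
tcp_pos: [0.5374, 0.2723, 0.0588]
tool_rot: [[0.36, 0.933, -0.001], [0.933, -0.36, -0.001], [-0.001, -0.001, -1.0]]
contact_force: [-1.8, -1.7, 5.8]
opening: 0.0111
finger_force: 42.4
```

Scaled: -15 cm / 75 = -0.2, -12 cm / 75 = -0.16.

Emit:
carry_out(deltas="0 0 0 0 0 0 5;0 0 0 0 0 0 5;0 0 0 0 0 0 5;0 0 0 0 0 0 5;0 0 0 0 0 0 5;0 0 -0.0533 0 0 0 5;0 0 -0.1067 0 0 0 5;0 0 -0.16 0 0 0 5;0 0 -0.2 0 0 0 5;0 0 -0.2 0 0 0 5;0 0 -0.2 0 0 0 5")

```text
t: 8.45
tcp_pos: [0.538, 0.2726, 0.2087]
tool_rot: [[0.359, 0.933, 0.001], [0.933, -0.359, 0.0], [0.001, 0.001, -1.0]]
contact_force: [-0.6, -0.4, -1.3]
opening: 0.0502
finger_force: 0.0
```

```bash
python3 grab.py w3
python3 - <<'E'
from h import *
s,f=pickle.load(open('w3.pkl','rb'))
p=proj(f,[[.539,.271,.07]],s)[0];x,y=int(p[0])-75,int(p[1])-65;print(x,y,s['tcp_pos'])
cv2.imwrite('pics/w3c.png',cv2.convertScaleAbs(cv2.resize(f['color'][y:y+130,x:x+150],None,fx=4,fy=4,interpolation=cv2.INTER_CUBIC),alpha=1.6))
E
```

```text
[0.53797536 0.27260918 0.20868844] [ 0.     0.026  0.04   0.001 -0.     0.002]
247 166 [0.53797536 0.27260918 0.20868844]
```

View pics/w3c.png

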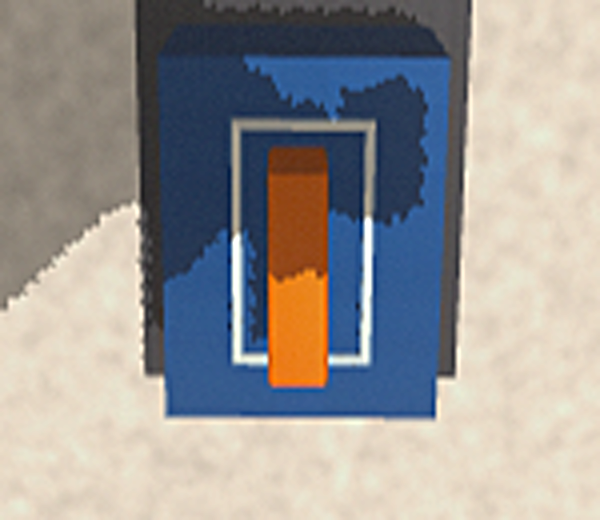

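The gauge stands in the slot at columns 268–328, with its far bottom edge at row 148 and near top edge at row 386. I'll compare that with the projection of a fully seated gauge.

Run:
```python
from h import *
s,f=pickle.load(open('w3.pkl','rb'));R=s['tool_rot'];t=s['tcp_pos']
k=lambda u,v:(247+u/4,166+v/4)
loc=lambda w:((w-t)@R*1000).round(2)
for z in(.055,.058):print(z,'far bottom',loc(hit(f,k(298,148),z,s)),'far top',loc(hit(f,k(298,174),z+.026,s)),'near top',loc(hit(f,k(298,386),z+.026,s)))
for u,v in((236,125),(372,125),(368,358),(236,358)):print('outl',loc(hit(f,k(u,v),.055,s)))
```

```text
0.055 far bottom [ 19.4    0.56 153.7 ] far top [ 19.94   0.54 127.7 ] near top [-23.69   0.53 127.67]
0.058 far bottom [ 20.05   0.56 150.7 ] far top [ 20.64   0.54 124.7 ] near top [-22.5    0.53 124.67]
outl [ 24.26 -12.32 153.7 ]
outl [ 24.25  15.93 153.72]
outl [-27.4   15.89 153.68]
outl [-27.37 -13.06 153.66]
```

The gauge is seated: its visible head length matches the 55 mm top, and it is about 1.1 mm off centre. Now the cover.

Scaled: -51.2 cm / 75 = -0.6827, 19.2 cm / 75 = 0.256, -24.9 degrees / 120 = -0.2075.

Emit:
carry_out(deltas="-0.6827 0.256 0 0 0 -0.2075 5;-0.6827 0.256 0 0 0 -0.2075 5;-0.6827 0.256 0 0 0 -0.2075 5;-0.6827 0.256 0 0 0 -0.2075 5;-0.6827 0.256 0 0 0 -0.2075 5;-0.6827 0.256 0 0 0 -0.2075 5;-0.6827 0.256 0 0 0 -0.2075 5;-0.6827 0.256 0 0 0 -0.2075 5;-0.6827 0.256 0 0 0 -0.2075 5;-0.6827 0.256 0 0 0 -0.2075 5;-0.6827 0.256 0.0533 0 0 -0.2075 5;-0.6827 0.256 0.1067 0 0 -0.2075 5;-0.6827 0.256 0.16 0 0 -0.2075 5;-0.6827 0.256 0.16 0 0 -0.2075 5;-0.6827 0.256 0.16 0 0 -0.2075 5")

```text
t: 10.0
tcp_pos: [0.5325, -0.2738, 0.0873]
tool_rot: [[-0.067, 0.998, -0.003], [0.998, 0.067, 0.002], [0.002, -0.003, -1.0]]
contact_force: [1.5, 0.4, 1.1]
opening: 0.0498
finger_force: 0.0
```

```bash
python3 grab.py w4
python3 - <<'E'
from h import *
s,f=pickle.load(open('w4.pkl','rb'));R=s['tool_rot'];t=s['tcp_pos'];print(R.round(4))
hsv=cv2.cvtColor(f['color'],cv2.COLOR_BGR2HSV)
m=((hsv[...,0]<8)|(hsv[...,0]>172))&(hsv[...,1]>150)&(hsv[...,2]>40)
n,l,st,c=cv2.connectedComponentsWithStats(m.astype(np.uint8))
for i in range(1,n):
    if st[i,4]>200:
        r=cv2.minAreaRect(np.argwhere(l==i)[:,::-1].astype(np.float32));print(st[i],c[i].round(1),r)
for y in range(100,330,20):
    r=np.flatnonzero(m[y,200:440])+200
    if len(r):print(y,r.min(),r.max(),len(r))
E
```

```text
[ 0.5325332  -0.27378555  0.08734428] [ 0.01  -0.049 -0.056  0.    -0.006  0.   ]
[[-0.0668  0.9978 -0.0027]
 [ 0.9978  0.0668  0.0015]
 [ 0.0017 -0.0026 -1.    ]]
[ 239  168   23  136 1791] [250.  234.3] ((250.38526916503906, 235.50881958007812), (136.21298217773438, 13.728673934936523), 85.60128784179688)
[ 311  215   22  111 2325] [321.6 269.4] ((321.4999694824219, 270.0), (20.999996185302734, 109.99998474121094), 0.0)
180 240 253 14
200 241 254 14
220 243 331 33
240 244 332 36
260 246 332 35
280 247 332 34
300 249 331 32
320 312 331 20
```

The handle is centred at column 321.5 and parallel to the pads, so I can descend and grip.

Scaled: 6.9 cm / 75 = 0.092, 6.4 cm / 75 = 0.0853.

Emit:
carry_out(deltas="0 0 0.0333 0 0 0 5;0 0 0.0667 0 0 0 5;0 0 0.0853 0 0 0 5;0 0 0.092 0 0 0 5;0 0 0.092 0 0 0 5;0 0 0.092 0 0 0 0.6;0 0 0.092 0 0 0 0.6;0 0 0.092 0 0 0 0.6;0 0 0.092 0 0 0 0.6;0 0 0.092 0 0 0 0.6;0 0 0.092 0 0 0 0.6;0 0 0.092 0 0 0 0.6", force=80)

```text
t: 11.25
tcp_pos: [0.5335, -0.2745, 0.0206]
tool_rot: [[-0.067, 0.998, 0.001], [0.998, 0.067, -0.001], [-0.001, 0.001, -1.0]]
contact_force: [-1.1, -0.6, 5.9]
opening: 0.0107
finger_force: 79.3
```

Scaled: 25.5 cm / 75 = 0.34, -6.4 cm / 75 = -0.0853, 3.5 degrees / 120 = 0.0292.

Emit:
carry_out(deltas="0 0 -0.0267 0 0 0 0.6;0 0 -0.0667 0 0 0 0.6;0 -0.0133 -0.1067 0 0 0 0.6;0.0533 -0.0267 -0.1333 0 0 0.0083 0.6;0.1067 -0.0453 -0.1333 0 0 0.0167 0.6;0.16 -0.0453 -0.1333 0 0 0.0292 0.6;0.2133 -0.0453 -0.1333 0 0 0.0292 0.6;0.2667 -0.0453 -0.1333 0 0 0.0292 0.6;0.3067 -0.0453 -0.1333 0 0 0.0292 0.6;0.3333 -0.0453 -0.1333 0 0 0.0292 0.6;0.34 -0.0453 -0.12 0 0 0.0292 0.6;0.34 -0.0453 -0.1 0 0 0.0292 0.6;0.34 -0.0453 -0.0853 0 0 0.0292 0.6;0.34 -0.0453 -0.0853 0 0 0.0292 0.6;0.34 -0.0453 -0.0853 0 0 0.0292 0.6;0.34 -0.0453 -0.0853 0 0 0.0292 0.6")

```text
t: 12.85
tcp_pos: [0.4826, -0.0225, 0.0836]
tool_rot: [[-0.005, 1.0, 0.001], [1.0, 0.005, -0.0], [-0.0, 0.001, -1.0]]
contact_force: [-0.0, -0.9, -2.2]
opening: 0.0106
finger_force: 78.3
```

```bash
python3 grab.py w5
python3 - <<'E'
from h import *
s,f=pickle.load(open('w5.pkl','rb'));print(s['tool_rot'].round(4))
p=proj(f,[[.58,-.02,.08]],s)[0];x,y=int(p[0])-100,int(p[1])-75;print(p,x,y)
cv2.imwrite('pics/w5.png',cv2.convertScaleAbs(cv2.resize(f['color'][y:y+150,x:x+200],None,fx=4,fy=4,interpolation=cv2.INTER_CUBIC),alpha=1.6))
E
```

```text
[ 0.48260428 -0.02249315  0.0836406 ] [ 0.004 -0.007 -0.002 -0.001  0.002  0.001]
[[-5.1e-03  1.0e+00  1.0e-03]
 [ 1.0e+00  5.1e-03 -2.0e-04]
 [-2.0e-04  1.0e-03 -1.0e+00]]
[533.83482719 309.6161564 ] 433 234
```

View pics/w5.png

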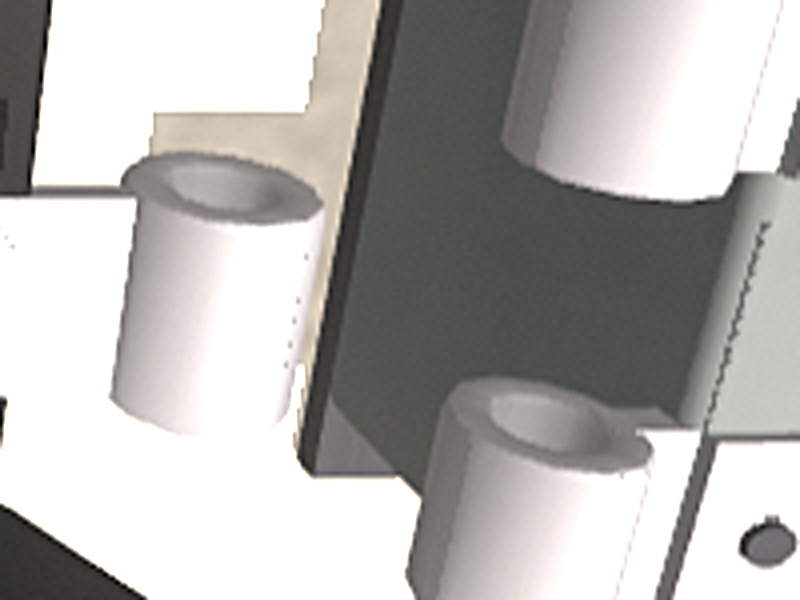

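The close-up shows the cover knuckle's +y rim ellipse from (122,188) to (322,207), the lower jamb knuckle's rim from (442,405) to (653,452), and the upper jamb knuckle's lower arc from (502,145) to (730,192). I'll fit circles to these to get the relative offset.

```bash
cat > rim.py <<'E'
from h import *
from scipy.optimize import least_squares
def knfit(s,f,k,rims,x0,zfix=None,yaw=0):
    # rims: list of (axial offset, crop px list); points lie on circle r=11 in the xz plane
    a=np.linspace(0,2*np.pi,721);D=np.array([np.cos(yaw),np.sin(yaw),0]);Y=np.array([-D[1],D[0],0])
    def res(v):
        c=np.array([v[0],v[1],zfix if zfix is not None else v[2]]);o=[]
        for off,p in rims:
            q=proj(f,c+off*Y+.011*(np.outer(np.cos(a),D)+np.outer(np.sin(a),[0,0,1])),s)
            o+=[np.linalg.norm(q-k(*u),axis=1).min() for u in p]
        return o
    r=least_squares(res,x0 if zfix is None else x0[:2],diff_step=1e-4,method='trf');print('z',zfix,(r.x*1000).round(2),'rms px',np.sqrt((r.fun**2).mean()).round(2));return r.x
E
python3 - <<'E'
from rim import *
s,f=pickle.load(open('w5.pkl','rb'));k=lambda u,v:np.array([433+u/4,234+v/4])
ct=[(122,188),(140,160),(190,152),(250,161),(300,182),(322,207),(300,219),(240,224),(180,214),(140,200)]
cb=[(111,400),(150,424),(200,435),(250,434),(285,420)]
jl=[(442,402),(470,378),(520,380),(580,397),(630,425),(653,452),(640,468),(600,470),(540,460),(480,436)]
ju=[(502,145),(530,168),(580,188),(640,198),(690,200),(728,192)]
for z in(.074,None):
    print('cover');knfit(s,f,k,[(.014,ct),(-.014,cb)],[.5596,-.0223,.074],z)
for z in(.075,None):
    print('jamb');knfit(s,f,k,[(-.017,jl),(.017,ju)],[.6042,-.0217,.075],z)
    knfit(s,f,k,[(-.017,jl)],[.6042,-.0217,.075],z)
E
```

```text
cover
z 0.074 [559.61 -21.88] rms px 1.59
cover
z None [563.47 -25.69  66.82] rms px 0.71
jamb
z 0.075 [603.46 -21.66] rms px 0.97
z 0.075 [603.43 -21.89] rms px 1.04
jamb
z None [603.26 -21.53  75.22] rms px 0.96
z None [609.23 -26.57  68.11] rms px 0.65
```

The fit puts the cover level, since its knuckle lies where the grip predicts. It still needs about 43.8 mm along x, 0.2 mm along y and 1 mm up, so I'll ease it in.

Scaled: 4.38 cm / 75 = 0.0584, 1.4 cm / 75 = 0.0187.

Emit:
carry_out(deltas="0 0.004 -0.0013 0 0 0 0.6;0 0.0107 -0.0013 0 0 0 0.6;0 0.0187 -0.0013 0 0 0 0.6;0 0.0267 -0.0013 0 0 0 0.6;0 0.0333 -0.0013 0 0 0 0.6;0 0.04 -0.0013 0 0 0 0.6;0 0.0453 -0.0013 0 0 0 0.6;0 0.0493 -0.0013 0 0 0 0.6;0 0.0533 -0.0013 0 0 0 0.6;0 0.056 -0.0013 0 0 0 0.6;0 0.0584 -0.0013 0 0 0 0.6;0 0.0584 -0.0013 0 0 0 0.6;0 0.0584 -0.0013 0 0 0 0.6;0 0.0584 -0.0013 0 0 0 0.6")

```text
t: 14.3
tcp_pos: [0.5257, -0.0218, 0.0843]
tool_rot: [[-0.006, 1.0, -0.0], [1.0, 0.006, -0.0], [-0.0, -0.0, -1.0]]
contact_force: [0.1, 0.7, -3.0]
opening: 0.0107
finger_force: 78.3
```

```bash
python3 grab.py w6
python3 - <<'E'
from h import *
s,f=pickle.load(open('w6.pkl','rb'));print(s['tcp_pos'],s['tool_rot'].round(4),s['contact_force'],s['torque'])
p=proj(f,[[.604,-.02,.08]],s)[0];x,y=min(int(p[0])-70,500),int(p[1])-75;print(p,x,y)
cv2.imwrite('pics/w6.png',cv2.convertScaleAbs(cv2.resize(f['color'][y:y+140,x:x+140],None,fx=4.2,fy=4.2,interpolation=cv2.INTER_CUBIC),alpha=1.2))
E
```

```text
[ 0.52573442 -0.02178163  0.08429264] [-0.002 -0.     0.001  0.001 -0.    -0.   ]
[ 0.52573442 -0.02178163  0.08429264] [[-5.8e-03  1.0e+00 -2.0e-04]
 [ 1.0e+00  5.8e-03 -1.0e-04]
 [-1.0e-04 -2.0e-04 -1.0e+00]] [ 0.07439214  0.68616933 -3.00792023] [0.03841694 0.01589916 0.01716765]
[491.20499913 310.35921166] 421 235
```

View pics/w6.png

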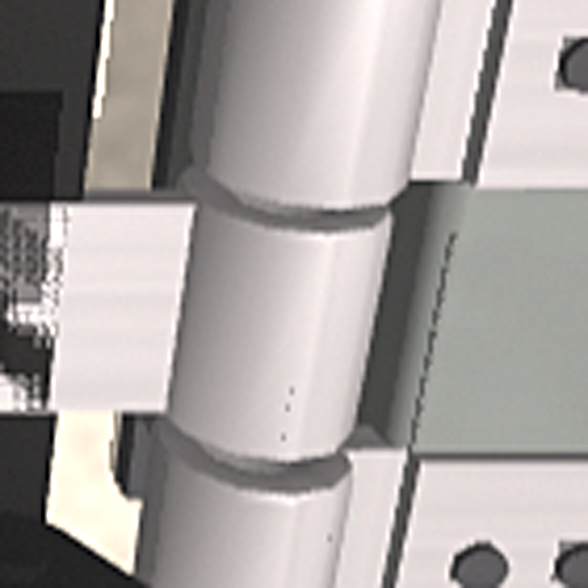

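The knuckle sits in the gap with near-equal side clearances (about 24 and 28 px). Its right edge is about 0.7 mm short of the line through the jamb tubes, which matches the measured TCP shortfall, so I'll make a small correction and hold.

Scaled: 0.07 cm / 75 = 0.0009, -0.03 cm / 75 = -0.0004.

Emit:
carry_out(deltas="0 0.0005 -0.0003 0 0 0 0.6;0 0.0009 -0.0004 0 0 0 0.6;0 0.0009 -0.0004 0 0 0 0.6;0 0.0009 -0.0004 0 0 0 0.6;0 0.0009 -0.0004 0 0 0 0.6;0 0.0009 -0.0004 0 0 0 0.6;0 0.0009 -0.0004 0 0 0 0.6;0 0.0009 -0.0004 0 0 0 0.6;0 0.0009 -0.0004 0 0 0 0.6;0 0.0009 -0.0004 0 0 0 0.6")

```text
t: 15.35
tcp_pos: [0.5266, -0.0218, 0.0846]
tool_rot: [[-0.006, 1.0, 0.0], [1.0, 0.006, -0.0], [-0.0, 0.0, -1.0]]
contact_force: [0.5, -0.2, -2.9]
opening: 0.0107
finger_force: 78.3
```

```bash
python3 -c "
from bench import arm
s=arm.get_state();print(s['tcp_pos'],s['contact_force'],s['finger_force']);print(arm.sign_off())"
```

```text
[ 0.52662508 -0.0217838   0.08460072] [ 0.47890249 -0.24731629 -2.87148474] 78.32897543907166
the job is handed in; nothing more can be done
None
```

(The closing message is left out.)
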